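Hold a moisture meter square on the marked spot of a moulding

TASK

Check the moisture of the piece of picture-frame moulding: slide the lid of the instrument case fully open, take out the moisture meter and hold its sprung foot centred on the pencilled, ringed cross on the moulding's sloping face. The meter must stand square to that sloping face and run lengthwise along the moulding, pressed on only lightly, so that the foot is pushed in part of the way and not to its stop; finish while still holding it there, without letting go. Do not shift the moulding or the tools lying about.

Things in the scene. Friction and masses are not known exactly. Their poses are not given: they have to be found in the camera images.
- case: Plywood instrument case with a sliding lid, 136 x 136 x 74 mm high, fixed to the bench; origin at the centre of its underside, z up. Walls 7 mm, floor 6 mm, inside 122 x 122 mm. Inside at each end is a black foam cradle, its top 22 mm above the underside of the case; the moisture meter lies on both, lengthwise along the case's x.
- case_lid (a joint): Slide of the case's flat plywood lid in m: 0 is shut, 0.120 fully open; about 1 to 2 N of friction and it stays where left. Opening moves the lid along the case's -x; its top is 70 mm above the underside of the case. The lid never comes out of its grooves.
- lid_pull (a point): Centre of the top of the wooden pull on the lid, 86 mm above the underside of the case. The pull is 14 mm (along the slide) x 46 mm x 16 mm high; x points along the case's x, so the lid opens towards the point's -x.
- meter: Pinless moisture meter: a grey rounded block 105 (x) x 48 (y) x 36 mm high with a display on top, 0.16 kg; origin at the centre of the underside of the block (not of the foot), x along its length, z up through the display. Its sprung foot sticks out 14 mm below the middle of the underside; grip the ribbed middle right above it.
- meter_foot (a joint): How far the meter's sprung sensor foot is pushed in, m: 0 is fully out, 0.008 is at its stop. The spring starts at 1.2 N and grows by 0.6 N per mm (6 N at the stop).
- foot_sole (a point): Centre of the flat 30 x 30 mm steel sole of the foot, 14 mm below the meter's origin while the foot is fully out; axes as the meter's.
- moulding: Loose piece of wooden picture-frame moulding, 180 (x) x 84 (y) mm, 43 mm high at its back edge (+y) and 23 mm at its front edge (-y), about 0.7 kg; origin at the centre of its footprint on the bench, x along its length. Its broad upper face is a bevel, 64 mm wide across, that falls 15 degrees towards its -y side.
- spot (a point): The centre of the pencilled cross with a ring round it (ring 17 mm across) on the bevelled face, 55 mm from the middle of the moulding towards its +x end; x runs along the moulding, y up the slope, z square out of the bevelled face.
- try_square: Try square of dark wood and steel lying flat, 158 x 110 x 16 mm; a bystander. Origin at the centre of its underside.
- chisel: Carving chisel lying flat, 217 mm long, 25 mm high; a bystander. Origin at the centre of its underside.

How it is judged:
On the way, in this order (a step that is already met when the one before it is completed fails the run):
1. the lid of the case is slid open (value of joint case_lid above 0.105 m), for 0.2 s.
2. the meter is held in the fingers, clear above the case (height (world z) of meter above 0.1 m and contact force between the fingers and meter above 1 N and contact force between meter and case below 0.1 N), for 0.2 s.
At the end, for the whole second after the job is handed in: Lid open over 100 mm; fingers hold the meter still, foot sole within 10 mm of the cross, square to the bevel within 0.12 rad, along the moulding within 0.2 rad (either way round), foot pushed in 1.2 to 7.5 mm at 1 to 9 N; moulding within 20 mm of its start (value of joint case_lid above 0.1 m and contact force between the fingers and meter above 1 N and distance between foot_sole and spot below 0.01 m and angle between the z axis of foot_sole and the z axis of spot, either way round below 0.12 rad and angle between the x axis of foot_sole and the x axis of spot, either way round below 0.2 rad and value of joint meter_foot between 0.0012 and 0.0075 m and contact force between meter and moulding between 1 and 9 N and angle between meter's own z axis and vertical below 1 rad and linear speed of meter below 0.02 m/s and distance of moulding from where it was at the start of the episode below 0.02 m); the arm keeps its last pose, push and grip.
It fails at once if the meter is pressed or knocked hard on the moulding (over 25 N) (contact force between meter and moulding above 25 N).
It fails at once if the moulding is shifted by more than 20 mm (distance of moulding from where it was at the start of the episode above 0.02 m).
It fails at once if a tool lying about is shifted by more than 30 mm (distance of any of try_square, chisel from where it was at the start of the episode above 0.03 m).
It also fails if it takes over 58 s, if anything falls off the work surface, if the arm or the gripper's body presses on something with over 40 N, if the wrist force passes 120 N, or if a joint passes its speed limit or range.

ROBOT

A 6-joint arm with a two-finger parallel gripper is mounted at the origin on the work surface; the furniture and walls round the work are solid. World frame = base frame: x ahead of the robot, y to its left, z up, the work surface at z = 0. Lengths are in m, angles in rad, forces in N, time in s.
With the tool pointing down it reaches from about 0.3 to 0.875 m from the base axis. Payload 6.4 kg.
Tool frame: the origin (TCP) lies midway between the tips of the shut fingers; the grasp point (between the pads) lies 19 mm behind it; z points along the fingers, y is the direction in which the jaws open and shut (so a half turn about z gives the same grasp; the last joint's range is limited). The gripper opens to 85 mm and grips with 20 to 120 N. Pads are 22 mm wide; open, the fingers measure 114 mm over their backs; the gripper's body (76 mm by 85 mm) begins 54 mm behind the grasp point. The pads swing forward as they close: fully open they stand 13 mm farther back than shut.
Start: joints at [1.134, 0.181, 1.607, -0, 1.354, -0.206], TCP at [0.132, 0.56, 0.231] pointing down, gripper open.
Joint ranges: [-2.99, 2.99], [-0.89, 2.07], [0.3, 2.58], [-1.14, 4.28], [0, 2.63], [-3.12, 3.12]. Speed limits (rad/s): [2.57, 2.57, 3.01, 3.14, 3.14, 3.14].

INTERFACE

Orientations are given as [roll, pitch, yaw] about the fixed x, y, z axes, in that order (R = Rz(yaw) Ry(pitch) Rx(roll)).
In Python, from workcell import arm gives the robot as it stands. The module is installed in compiled form; this text tells all that it offers.
- The arm moves only by the shell command python3 -m pendant 'ROWS'. ROWS is a JSON object of lists of equal length, an entry for each row: "claw": the closure, from 0 (fully open) to 1 (shut); "dp": the shift along the world's x, y, z in mm, a list of three; "dr": the turn, a rotation vector about the world's x, y, z in rad, a list of three. A call has 1 to 12 rows; each row shifts and turns the commanded pose from where the row before left it; what a row does not reach is not made up. A row lasts 1/12 s, in which the tool goes at most 41.7 mm and 7.16 degrees, less where a joint would pass 70% of its speed; a pose out of reach is approached as far as the arm can. A call is refused whole if a number of a shift passes 41.7 or a number of a turn 0.125, either way. A call with a gripper value outside its range is refused whole. The fingers move at their own pace and stop on an object; the grip force is fixed at half the most. Time passes only in rows, so rows that do not move let the fingers close. It gives the time, the measured TCP pose, the force and the opening at its end, in the units of the state.
- arm.sense(): the state, without advancing time (a new reading comes with each control period).
- arm.grab_frame(name): name is "scene" or "top" or "wrist"; returns (picture, depth): 400x640x3 uint8, blue, green, red; 400x640 float32, m along the optical axis (not along the pixel's ray), 0 where there is no reading.
- arm.camera_info(name): a dict with "vfov" (degrees; the focal length in pixels is half the picture's height over the tangent of half this angle, whatever the lens; pixels are square), "cx", "cy" (the principal point, pixels), "world_from_camera" (4x4, takes a point from camera to world coordinates); the wrist camera has in their place "tool_from_camera" (4x4, takes a point from camera to tool coordinates, whose origin is the TCP and whose axes are the flange's). Camera axes: x right, y down, z forward; pixel columns grow to the right and rows downward; lengths in m; the calibration is good to about 2 mm. A picture is of the moment at which its call begins: read the wrist's pose just before it. camera_info takes no time and is no camera call.
- arm.close_job(): hands the job in, once; it reports no verdict.
The state is a dict: "clock": time; "joint_pos": joint angles; "qvel": joint speeds; "tau": joint torques, N m; "tool_pos": TCP position; "eef_rot": TCP orientation; "wrist_force": force on the tool from outside, world axes, zero at the start; "ft_torque": the same for the moment, N m; "finger_gap": finger opening in m.
Only numpy, scipy, OpenCV 4.12 (cv2) and the standard library are available. Lean on these libraries where they do the work, as an engineer would, in place of code of your own. Each camera call takes 0.05 s, during which the arm holds its last target. There are 200 camera calls.

## Working session

There is one attempt and no reset: what is moved stays moved. The work goes in short steps, Python scripts to look and compute and a shell command to move; the robot and the scene stay as the last step left them, time stands still between calls to the robot, and variables do not carry over. Pictures are saved under pics/ and viewed, about 8 in all and at most 12, crops included, and the job is handed in when it is done.

```bash
mkdir -p pics; cat > h.py <<'E'
import numpy as np, cv2
from workcell import arm
def snap(name,fn=None):
    s=arm.sense(); im,d=arm.grab_frame(name); 
    if fn: cv2.imwrite('pics/'+fn,im)
    np.savez('/tmp/%s.npz'%name,im=im,d=d,p=s['tool_pos'],r=s['eef_rot'])
    return im,d
def load(name):
    z=np.load('/tmp/%s.npz'%name); return z['im'],z['d'],z['p'],z['r']
def rot(r):
    from scipy.spatial.transform import Rotation as R
    return R.from_euler('xyz',r).as_matrix()
def T(name,p=None,r=None):
    c=arm.camera_info(name)
    if name!='wrist': return c,np.array(c['world_from_camera'])
    M=np.eye(4);M[:3,:3]=rot(r);M[:3,3]=p
    return c,M@np.array(c['tool_from_camera'])
def cloud(name):
    im,d,p,r=load(name); c,M=T(name,p,r); f=200/np.tan(np.radians(c['vfov']/2))
    v,u=np.mgrid[0:400,0:640]
    P=np.stack([(u-c['cx'])/f*d,(v-c['cy'])/f*d,d],-1)
    return im,d,P@M[:3,:3].T+M[:3,3]
def ray(name,u,v,z):
    im,d,p,r=load(name); c,M=T(name,p,r); f=200/np.tan(np.radians(c['vfov']/2))
    k=M[:3,:3]@np.array([(u-c['cx'])/f,(v-c['cy'])/f,1]); o=M[:3,3]
    return o+k*(z-o[2])/k[2]
E
python3 - <<'E'
from h import *
for n in('top','scene'):snap(n,n+'.png'); print(n,arm.camera_info(n))
print(arm.camera_info('wrist'));print(arm.sense())
E
```

```text
top {'vfov': 43.091563601128826, 'cx': 310.60473548930037, 'cy': 196.99391845429133, 'world_from_camera': array([[-0.02331302, -0.98161835,  0.18942523,  0.26195454],
       [-0.99969572,  0.02441764,  0.00349938, -0.00495717],
       [-0.00806038, -0.18928601, -0.98188891,  0.99628929],
       [ 0.        ,  0.        ,  0.        ,  1.        ]])}
scene {'vfov': 55.57266811455916, 'cx': 315.9729864145183, 'cy': 195.29323336146214, 'world_from_camera': array([[ 9.84539824e-02, -7.38020363e-01,  6.67557306e-01,
        -1.12143759e-01],
       [-9.95141604e-01, -7.29882308e-02,  6.60750066e-02,
        -6.58195948e-02],
       [-4.08735924e-05, -6.70819396e-01, -7.41620750e-01,
         7.17127563e-01],
       [ 0.00000000e+00,  0.00000000e+00,  0.00000000e+00,
         1.00000000e+00]])}
{'vfov': 71.80795863918776, 'cx': 316.1499808994401, 'cy': 198.49816991472898, 'tool_from_camera': array([[-4.41845898e-04, -9.49464513e-01, -3.13874089e-01,
         8.09873523e-02],
       [ 9.99999888e-01, -3.65926208e-04, -3.00795455e-04,
         2.28776849e-04],
       [ 1.70739855e-04, -3.13874187e-01,  9.49464568e-01,
        -1.42589171e-01],
       [ 0.00000000e+00,  0.00000000e+00,  0.00000000e+00,
         1.00000000e+00]])}
{'clock': 0.1, 'joint_pos': array([ 1.13370350e+00,  1.81472982e-01,  1.60790894e+00,  1.21199462e-05,
        1.35381636e+00, -2.06294613e-01]), 'qvel': array([ 0.00063853,  0.00064138, -0.00271762, -0.00035206, -0.00026321,
        0.00175586]), 'tau': array([ 4.03763909e-05, -4.45878732e+01, -3.52238953e+01, -3.81915361e-04,
        4.17020812e-03, -2.52473114e-05]), 'tool_pos': array([0.13129319, 0.5592947 , 0.2304703 ]), 'eef_rot': array([-3.14002349e+00, -3.40470042e-04,  2.91079155e+00]), 'wrist_force': array([-0.15081304, -0.66160765,  0.17775606]), 'ft_torque': array([-0.00620321,  0.00060131, -0.00044982]), 'finger_gap': 0.08560351912667256}
```

View pics/top.png

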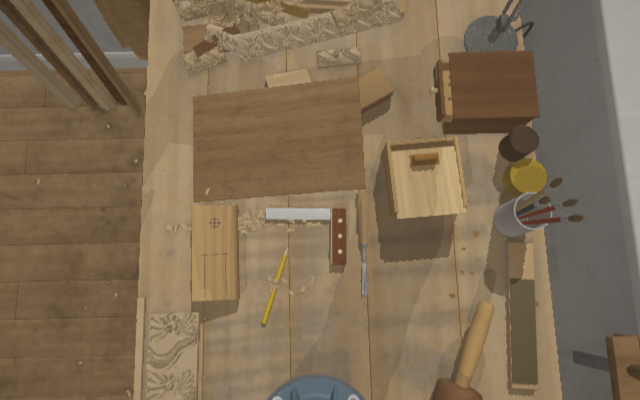

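View pics/scene.png

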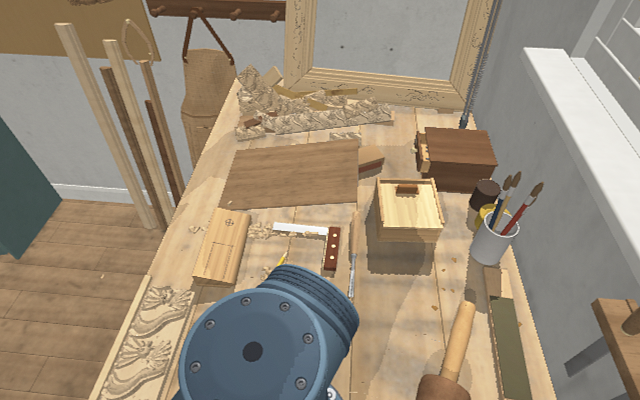

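Top view: the case is at about (425,178), with the pull at (425,158). The moulding is at about (215,252), with its ringed cross at (215,223). The lid's open edge looks like the side near the robot. Next I measure.

```bash
python3 - <<'E'
from h import *
im,d,P=cloud('top')
hsv=cv2.cvtColor(im,cv2.COLOR_BGR2HSV)
# pull: height > 0.078 within case region
def rect(m,lab):
    X=P[m][:,:2]; r=cv2.minAreaRect(X.astype(np.float32)); print(lab,len(X),X.mean(0).round(4),P[m][:,2].mean().round(4),np.round(r[0],4),np.round(r[1],4),round(r[2],1)); return
box=np.zeros((400,640),bool); box[135:225,383:470]=1
Z=P[...,2]
print('z hist',np.histogram(Z[box],bins=np.arange(0,.1,.005)))
rect(box&(Z>.0805),'pull'); rect(box&(Z>.060),'case')
rect(box&(Z>.066)&(Z<.072),'lid')
for v,u in [(150,392),(175,396),(200,398),(145,425),(213,400),(213,430),(213,455),(205,430),(190,430),(170,459),(195,460)]: print((u,v),P[v,u].round(4))
mb=np.zeros((400,640),bool); mb[198:310,185:245]=1
rect(mb&(Z>.015),'moulding')
for u in range(190,244,5): print(u,P[230,u].round(4),P[280,u].round(4))
m=mb&(Z>.015)
cv2.imwrite('pics/crop.png',cv2.resize(im[195:310,180:250],None,fx=5,fy=5,interpolation=cv2.INTER_CUBIC))
E
```

```text
z hist (array([1042,   39,   21,   33,   29,   54,   69,   69,   73,   74,   83,
         73,   94, 1641, 3243,  226,   61,  122,    2]), array([0.   , 0.005, 0.01 , 0.015, 0.02 , 0.025, 0.03 , 0.035, 0.04 ,
       0.045, 0.05 , 0.055, 0.06 , 0.065, 0.07 , 0.075, 0.08 , 0.085,
       0.09 , 0.095]))
pull 214 [ 0.4701 -0.1833] 0.2262 [ 0.3987 -0.1112] [0.0354 0.3445] 46.3
case 5422 [ 0.4693 -0.2171] 0.077 [ 0.4306 -0.1305] [0.1865 0.3769] 27.0
lid 3645 [ 0.4668 -0.2195] 0.0701 [ 0.4751 -0.2188] [0.1488 0.1371] 3.7
(392, 150) [ 0.5379 -0.1639  0.0335]
(396, 175) [ 0.4785 -0.1626  0.0707]
(398, 200) [ 0.4305 -0.1634  0.0726]
(425, 145) [ 0.5419 -0.2258  0.0487]
(400, 213) [ 0.4066 -0.1663  0.0689]
(430, 213) [ 0.4049 -0.2213  0.0708]
(455, 213) [ 0.4043 -0.2682  0.0679]
(430, 205) [ 0.4199 -0.2223  0.0709]
(430, 190) [ 0.4481 -0.2241  0.0713]
(459, 170) [ 0.4845 -0.2804  0.0732]
(460, 195) [ 0.4373 -0.2791  0.071 ]
moulding 4567 [0.3484 0.1814] 0.04 [0.3582 0.1126] [0.1975 0.2309] 1.2
190 [0.3925 0.2372 0.0077] [2.956e-01 2.370e-01 1.000e-04]
195 [0.3872 0.2185 0.0456] [0.2939 0.2171 0.0437]
200 [0.3874 0.2098 0.0423] [0.2937 0.2079 0.0431]
205 [0.3879 0.2014 0.037 ] [0.2935 0.1987 0.0423]
210 [0.3878 0.1921 0.0359] [0.2934 0.1899 0.0398]
215 [0.3876 0.1826 0.0357] [0.2933 0.1814 0.0353]
220 [0.3875 0.1731 0.035 ] [0.2932 0.1727 0.032 ]
225 [0.3875 0.1639 0.0328] [0.293  0.1635 0.0303]
230 [0.3878 0.1549 0.0291] [0.2928 0.1544 0.0287]
235 [0.3877 0.1455 0.0278] [0.2926 0.1447 0.0301]
240 [0.3895 0.1381 0.0124] [0.2933 0.1395 0.0009]
```

View pics/crop.png

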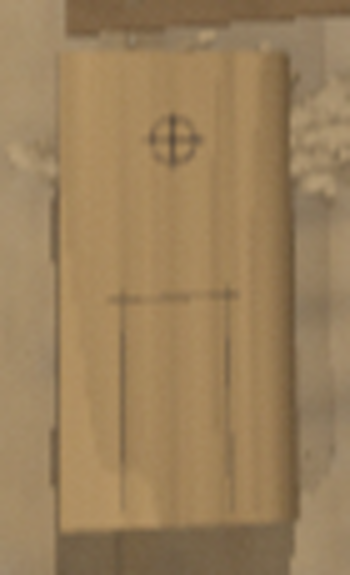

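The cross is at crop (173,139), which is top pixel (214.4,222.6). The moulding's high edge is on the left (+y), so its x is about world +x.

```bash
python3 - <<'E'
from h import *
im,d,P=cloud('top'); Z=P[...,2]
box=np.zeros((400,640),bool); box[140:175,405:445]=1
def rect(m,lab):
    X=P[m][:,:2]; r=cv2.minAreaRect(X.astype(np.float32)); print(lab,len(X),X.mean(0).round(4),np.median(P[m][:,2]).round(4),np.round(r[0],4),np.round(r[1],4),round(r[2],1))
rect(box&(Z>.081)&(Z<.1),'pull')
g=lambda u,v,z:ray('top',u,v,z)
c=lambda x,y:(180+(x+.5)/5-.5,195+(y+.5)/5-.5)
a=g(*c(62,52),.043);b=g(*c(60,530),.043);print('mould L edge',a,b,np.degrees(np.arctan2(*(a-b)[[1,0]])))
a2=g(*c(289,60),.02);b2=g(*c(297,520),.02);print('R',a2,b2)
print('spot',g(*c(173,139),.035))
for z in(.03,.035,.04):print(g(*c(173,139),z))
# case rims
a=g(386,141,.074);b=g(396,217,.074);e=g(459,137,.074);f=g(466,213,.074)
for p in(a,b,e,f):print(p.round(4))
print('case',(a+b+e+f)/4,np.degrees(np.arctan2(*(a-b)[[1,0]])),np.degrees(np.arctan2(*(e-f)[[1,0]])))
print('board',P[140,280],P[180,220],P[192,230])
# bevel plane fit
m=np.zeros_like(box);m[208:295,203:228]=1
A=np.c_[P[m][:,:2],np.ones(m.sum())];print(np.linalg.lstsq(A,P[m][:,2],rcond=None)[0])
E
```

```text
pull 178 [ 0.5082 -0.2158] 0.086 [ 0.5086 -0.216 ] [0.015  0.0456] 3.9
mould L edge [0.43590342 0.22581202 0.043     ] [0.25645785 0.22277201 0.043     ] 0.970563098299659
R [0.43471354 0.14226971 0.02      ] [0.25794893 0.13852147 0.02      ]
spot [0.40240988 0.18440245 0.035     ]
[0.40314044 0.18538738 0.03      ]
[0.40240988 0.18440245 0.035     ]
[0.40167933 0.18341753 0.04      ]
[ 0.5442 -0.1468  0.074 ]
[ 0.3985 -0.1577  0.074 ]
[ 0.5485 -0.2852  0.074 ]
[ 0.4028 -0.2866  0.074 ]
case [ 0.47352539 -0.21907649  0.074     ] 4.268512268455201 0.5449053660236762
board [0.55823003 0.05517935 0.05213683] [0.48686731 0.17524401 0.02913553] [0.46157942 0.15482889 0.0329325 ]
[-0.05606542 -2.04904144  0.42953982]
```

```bash
python3 -m pendant '{"claw":[0,0,0,0,0,0,0,0,0,0,0,0],"dp":[[27,-31,0],[27,-31,0],[27,-31,0],[27,-31,0],[27,-31,0],[27,-31,0],[27,-31,0],[27,-31,0],[27,-31,0],[27,-31,0],[27,-31,0],[27,-31,0]],"dr":[[0,0,0.025],[0,0,0.025],[0,0,0.025],[0,0,0.025],[0,0,0.025],[0,0,0.025],[0,0,0.025],[0,0,0.025],[0,0,0.025],[0,0,0.025],[0,0,0.025],[0,0,0.025]]}'
python3 -m pendant '{"claw":[0,0,0,0,0,0,0,0,0,0,0,0],"dp":[[4,-33,0],[4,-33,0],[4,-33,0],[4,-33,0],[4,-33,0],[4,-33,0],[4,-33,0],[4,-33,0],[4,-33,0],[4,-33,0],[4,-33,0],[4,-33,0]],"dr":[[0,0,0],[0,0,0],[0,0,0],[0,0,0],[0,0,0],[0,0,0],[0,0,0],[0,0,0],[0,0,0],[0,0,0],[0,0,0],[0,0,0]]}'
```

```text
clock: 1.1
tool_pos: [0.4562, 0.1859, 0.2311]
eef_rot: [3.142, -0.0, -3.071]
wrist_force: [0.6, 1.9, 1.1]
finger_gap: 0.0853
clock: 2.1
tool_pos: [0.5032, -0.2098, 0.2309]
eef_rot: [3.141, -0.001, -3.073]
wrist_force: [-0.4, 0.3, -0.3]
finger_gap: 0.0858
```

```bash
python3 - <<'E'
from h import *
snap('wrist','w1.png'); im,d,P=cloud('wrist'); Z=P[...,2]; print(arm.sense()['tool_pos'],arm.sense()['eef_rot'])
m=(Z>.0815)&(Z<.09)&(np.hypot(P[...,0]-.508,P[...,1]+.216)<.04)
r=cv2.minAreaRect(P[m][:,:2].astype(np.float32));print(m.sum(),P[m].mean(0),r)
m=(Z>.066)&(Z<.078)&(abs(P[...,0]-.473)<.09)&(abs(P[...,1]+.218)<.09)
r=cv2.minAreaRect(P[m][:,:2].astype(np.float32));print(m.sum(),r)
E
```

```text
[ 0.50367328 -0.21560289  0.23106986] [-3.13783154e+00  7.86482209e-05 -3.07578012e+00]
505 [ 0.50665382 -0.21520454  0.0853177 ] ((0.5077957510948181, -0.2153429388999939), (0.014200449921190739, 0.04502980038523674), 3.7294209003448486)
15281 ((0.4736403226852417, -0.21783246099948883), (0.14715567231178284, 0.13634735345840454), 3.828549861907959)
```

View pics/w1.png

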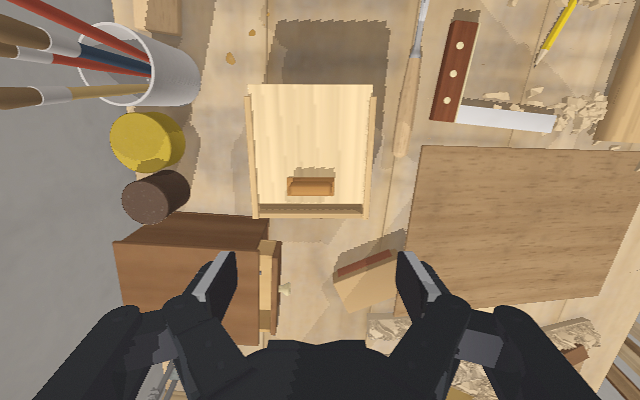

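The lid overhangs the near (top of picture) side and the pull is at (311,186), so it opens towards the robot as expected. I'll descend and grip the pull by its ends.

```bash
python3 -m pendant '{"claw":[0,0,0,0,0,0,1,1,1,1,1,1],"dp":[[4,0,-38],[0,0,-38],[0,0,-38],[0,0,-30],[0,0,-12],[0,0,-4],[0,0,0],[0,0,0],[0,0,0],[0,0,0],[0,0,0],[0,0,0]],"dr":[[0,0,0],[0,0,0],[0,0,0],[0,0,0],[0,0,0],[0,0,0],[0,0,0],[0,0,0],[0,0,0],[0,0,0],[0,0,0],[0,0,0]]}'
```

```text
clock: 3.15
tool_pos: [0.5119, -0.2156, 0.0765]
eef_rot: [-3.127, 0.01, -3.072]
wrist_force: [2.2, -17.6, -0.7]
finger_gap: 0.0435
```

```bash
python3 -m pendant '{"claw":[1,1,1,1,1,1,1,1,1,1,1,1],"dp":[[-6,-0.4,0],[-10,-0.7,0],[-12,-0.8,0],[-12,-0.8,0],[-12,-0.8,0],[-12,-0.8,0],[-12,-0.8,0],[-12,-0.8,0],[-12,-0.8,0],[-10,-0.7,0],[-8,-0.5,0],[0,0,0]],"dr":[[0,0,0],[0,0,0],[0,0,0],[0,0,0],[0,0,0],[0,0,0],[0,0,0],[0,0,0],[0,0,0],[0,0,0],[0,0,0],[0,0,0]]}'
```

```text
clock: 4.15
tool_pos: [0.4007, -0.2232, 0.0769]
eef_rot: [-3.124, 0.027, -3.076]
wrist_force: [40.3, -10.4, -24.2]
finger_gap: 0.0435
```

```bash
python3 -m pendant '{"claw":[1,0,0,0,0,0,0,0,0,0],"dp":[[4,0,0],[4,0,0],[0,0,0],[0,0,0],[0,0,30],[0,0,40],[10,0,40],[20,0,40],[20,0,0],[20,0,0]],"dr":[[0,0,0],[0,0,0],[0,0,0],[0,0,0],[0,0,0],[0,0,0],[0,0,0],[0,0,0],[0,0,0],[0,0,0]]}'
python3 - <<'E'
from h import *
snap('wrist','w2.png'); im,d,P=cloud('wrist'); Z=P[...,2]; print(arm.sense()['tool_pos'],arm.sense()['eef_rot'])
m=(Z>.0815)&(Z<.09)&(np.hypot(P[...,0]-.395,P[...,1]+.223)<.05)
r=cv2.minAreaRect(P[m][:,:2].astype(np.float32));print(m.sum(),P[m].mean(0),r)
E
```

```text
clock: 4.98
tool_pos: [0.4682, -0.2171, 0.2228]
eef_rot: [-3.137, 0.005, -3.073]
wrist_force: [0.7, 0.6, -0.5]
finger_gap: 0.0857
[ 0.47014541 -0.21667276  0.2212878 ] [-3.1383427   0.00572957 -3.07224646]
668 [ 0.39926678 -0.22281883  0.08545547] ((0.39934322237968445, -0.22246038913726807), (0.013302012346684933, 0.045290883630514145), 3.959778308868408)
```

View pics/w2.png

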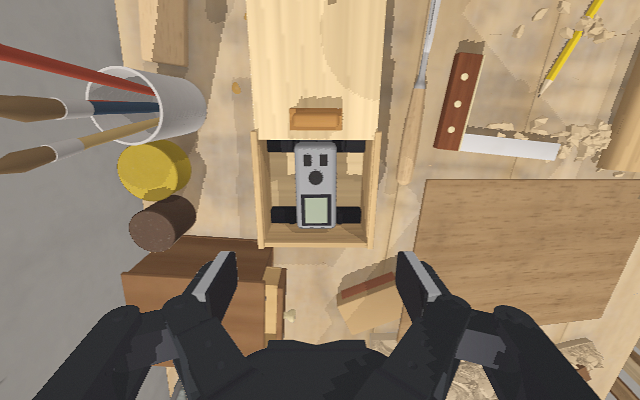

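The lid is about 109 mm open (pull at (316,119)) and the meter lies clear at (316,185). I'll push the lid the remaining 11 mm with shut fingers from behind the pull.

```bash
python3 -m pendant '{"claw":[1,1,1,1,1,1,1,1,1,1,1,1],"dp":[[-20,-2,0],[-20,-2,-10],[0,0,-30],[0,0,-35],[0,0,-35],[0,0,-25],[0,0,-10],[-6,-0.4,0],[-6,-0.4,0],[-5,-0.4,0],[-5,-0.3,0],[0,0,0]],"dr":[[0,0,0],[0,0,0],[0,0,0],[0,0,0],[0,0,0],[0,0,0],[0,0,0],[0,0,0],[0,0,0],[0,0,0],[0,0,0],[0,0,0]]}'
```

```text
clock: 6.03
tool_pos: [0.4168, -0.222, 0.0767]
eef_rot: [-3.136, 0.03, -3.078]
wrist_force: [60.7, 12.0, -38.3]
finger_gap: 0.0
```

```bash
python3 -m pendant '{"claw":[1,1,1,1,1,0.2,0.2,0.2],"dp":[[10,0,0],[10,0,10],[0,0,30],[0,0,40],[30,0,40],[30,0,20],[0,0,0],[0,0,0]],"dr":[[0,0,0],[0,0,0],[0,0,0],[0,0,0],[0,0,0],[0,0,0],[0,0,0],[0,0,0]]}'
python3 - <<'E'
from h import *
snap('wrist'); im,d,P=cloud('wrist'); Z=P[...,2]; s=arm.sense();print(s['tool_pos'],s['eef_rot'],s['finger_gap'])
m=(Z>.0815)&(Z<.09)&(np.hypot(P[...,0]-.395,P[...,1]+.223)<.05)
r=cv2.minAreaRect(P[m][:,:2].astype(np.float32));print('pull',m.sum(),P[m].mean(0),r)
m=(Z>.052)&(Z<.063)&(np.hypot(P[...,0]-.47,P[...,1]+.217)<.065)
r=cv2.minAreaRect(P[m][:,:2].astype(np.float32));print('meter',m.sum(),np.median(P[m],0),r)
m=(Z>.066)&(Z<.078)&(abs(P[...,0]-.51)<.06)&(abs(P[...,1]+.218)<.09)
for x in(.45,.5,.53):
  q=m&(abs(P[...,0]-x)<.005); Y=P[q][:,1]; print(x,Y.min(),Y.max())
q=m&(abs(P[...,1]+.215)<.02); print('far rim x',P[q][:,0].min(),P[q][:,0].max())
im,d=snap('scene'); cv2.imwrite('pics/s2.png',cv2.resize(im[150:400,330:560],None,fx=2.4,fy=2.4))
E
```

```text
clock: 6.7
tool_pos: [0.4808, -0.2225, 0.2104]
eef_rot: [-3.137, 0.004, -3.071]
wrist_force: [-0.8, -0.1, -0.5]
finger_gap: 0.0355
[ 0.47914036 -0.22170742  0.20827166] [-3.14014949e+00  1.09152791e-03 -3.07147103e+00] 0.04292297803175639
pull 767 [ 0.39970644 -0.22282084  0.0854969 ] ((0.3997572064399719, -0.22259080410003662), (0.013241012580692768, 0.045599184930324554), 4.020389080047607)
meter 4034 [ 0.47240517 -0.21767384  0.05813655] ((0.4774791896343231, -0.2177261859178543), (0.10293104499578476, 0.12581922113895416), 3.9936723709106445)
0.45 -0.2871422869331632 -0.15177289205766534
0.5 -0.2841093772188207 -0.14820163772554076
0.53 -0.28160732119686277 -0.14632359001989603
far rim x 0.5388270480292514 0.5478537286496727
```

View pics/s2.png

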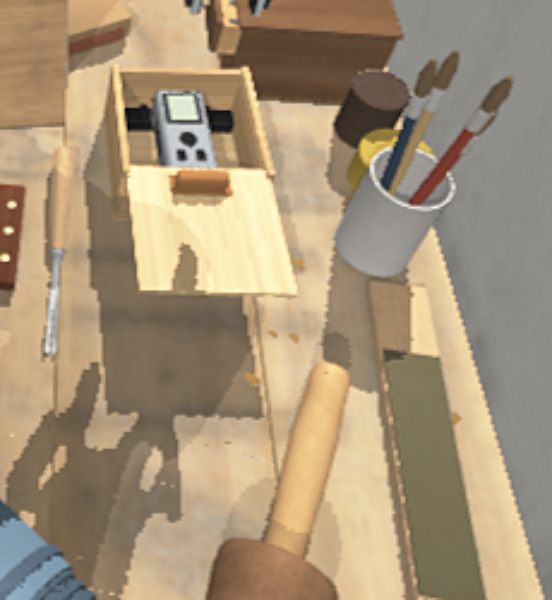

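Nothing obstructs the lid. It started about 11 mm open (it overhung the near side), so it is now at its 120 mm stop. Now the meter, by colour.

```bash
python3 - <<'E'
from h import *
im,d,P=cloud('wrist'); Z=P[...,2]; h=cv2.cvtColor(im,cv2.COLOR_BGR2HSV)
b=(abs(P[...,0]-.478)<.07)&(abs(P[...,1]+.218)<.035)&(Z>.05)&(Z<.068)
m=(b).astype(np.uint8)
n,l,st,c=cv2.connectedComponentsWithStats(m); k=1+st[1:,4].argmax(); print(st[k])
q=l==k
r=cv2.minAreaRect(P[q][:,:2].astype(np.float32));print(q.sum(),np.median(P[q],0),r)
for x in (.44,.46,.48,.5,.52):
  y=P[q&(abs(P[...,0]-x)<.003)]; print(x,y[:,1].min(),y[:,1].max(),np.median(y[:,2]))
for y in (-.225,-.218,-.21):
  x=P[q&(abs(P[...,1]-y)<.002)]; print(y,x[:,0].min(),x[:,0].max())
s=arm.sense();print(s['tool_pos'],s['eef_rot'],s['finger_gap'])
E
```

```text
[ 299  133   45   91 3855]
3855 [ 0.47280648 -0.21782488  0.05810806] ((0.47754842042922974, -0.2173185646533966), (0.10294374823570251, 0.04868782311677933), 4.315146446228027)
0.44 -0.24434809290589077 -0.19640535225873096 0.0582102157001575
0.46 -0.24213837238074468 -0.19449262947074544 0.05822716005330736
0.48 -0.24126082634609528 -0.19370242742535312 0.05771519604410191
0.5 -0.23899144927376983 -0.19153445566260607 0.05886969688665039
0.52 -0.23801913506133487 -0.19087463485216305 0.058617434655593964
-0.225 0.4265756017794622 0.5294230771318709
-0.218 0.4260417003210929 0.529049753924539
-0.21 0.4254686202631835 0.5283460720790455
[ 0.4782035  -0.22126949  0.2069608 ] [ 3.14135160e+00 -7.49421164e-04 -3.07202513e+00] 0.05069318400274397
```

```bash
python3 -m pendant '{"claw":[0.2,0.2,0.2,0.2,0.2,0.2,0.2,0.2,0.2],"dp":[[-1,4,0],[0,0,-20],[0,0,-38],[0,0,-38],[0,0,-38],[0,0,-25],[0,0,-18],[0,0,-10],[0,0,0]],"dr":[[0,0,0],[0,0,0],[0,0,0],[0,0,0],[0,0,0],[0,0,0],[0,0,0],[0,0,0],[0,0,0]]}'
```

```text
clock: 7.55
tool_pos: [0.4785, -0.2179, 0.0216]
eef_rot: [3.141, 0.001, -3.074]
wrist_force: [-1.4, 3.1, 16.8]
finger_gap: 0.0684
```

```bash
python3 -m pendant '{"claw":[0.2,1,1,1,1,1],"dp":[[0,0,0],[0,0,0],[0,0,0],[0,0,0],[0,0,0],[0,0,0]],"dr":[[0,0,0],[0,0,0],[0,0,0],[0,0,0],[0,0,0],[0,0,0]]}'
```

```text
clock: 8.05
tool_pos: [0.4779, -0.2177, 0.0206]
eef_rot: [-3.141, 0.0, -3.073]
wrist_force: [-1.0, 1.6, 9.4]
finger_gap: 0.0471
```

```bash
python3 -m pendant '{"claw":[1,1,1,1,1,1,1,1,1,1,1,1],"dp":[[0,0,8],[0,0,20],[0,0,30],[0,0,35],[0,0,35],[0,0,35],[0,0,30],[0,0,20],[0,0,0],[-2,15,5],[-3,25,0],[-3,33,0]],"dr":[[0,0,0],[0,0,0],[0,0,0],[0,0,0],[0,0,0],[0,0,0],[0,0,0],[0,0,0],[0,0,0],[0,0,0],[0,0,-0.01],[0,0,-0.01]]}'
python3 -m pendant '{"claw":[1,1,1,1,1,1,1,1,1,1,1,1],"dp":[[-2,35,0],[-2,35,0],[-2,35,0],[-2,35,0],[-2,35,0],[-2,35,0],[-2,35,0],[-2,35,0],[-2,25,0],[-2,15,0],[0,10,0],[0,0,0]],"dr":[[0,0,-0.01],[0,0,-0.01],[0,0,-0.01],[0,0,0],[0,0,0],[0,0,0],[0,0,0],[0,0,0],[0,0,0],[0,0,0],[0,0,0],[0,0,0]]}'
python3 - <<'E'
from h import *
im,d=snap('wrist'); cv2.imwrite('pics/w4.png',im); s=arm.sense();print(s['tool_pos'],s['eef_rot'],s['finger_gap'])
E
```

```text
clock: 9.05
tool_pos: [0.4685, -0.144, 0.2359]
eef_rot: [3.14, -0.003, -3.096]
wrist_force: [0.5, 1.0, -1.8]
finger_gap: 0.0476
clock: 10.05
tool_pos: [0.4483, 0.1869, 0.2361]
eef_rot: [3.142, -0.004, -3.12]
wrist_force: [0.8, 0.7, -1.9]
finger_gap: 0.0474
[0.44886612 0.18573552 0.23641113] [-3.14094810e+00 -2.85030934e-03 -3.12065721e+00] 0.04727433171623399
```

View pics/w4.png

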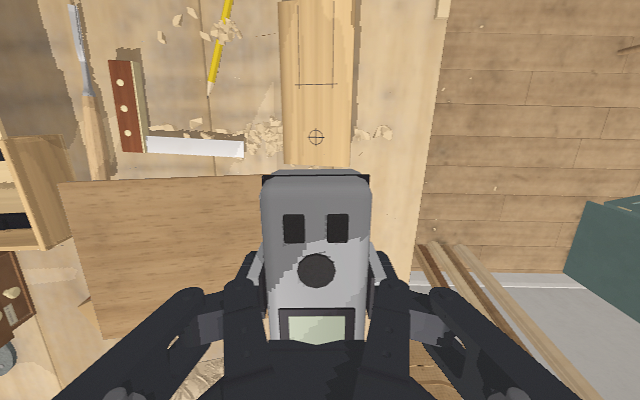

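The cross is at (316,137) and the meter is held straight in the hand. I'll cast the ray and measure the meter in the grip.

```bash
python3 - <<'E'
from h import *
im,d,P=cloud('wrist'); _,_,p,r=load('wrist'); R=rot(r)
g=cv2.cvtColor(im,cv2.COLOR_BGR2GRAY)[120:155,300:332].astype(float)
bh=cv2.morphologyEx(g.astype(np.uint8),cv2.MORPH_BLACKHAT,np.ones((9,9)))
w=np.where(bh>25,bh,0).astype(float); v,u=np.mgrid[120:155,300:332]; k=(np.hypot(u-316,v-137)<13)*w
cu,cv_=(u*k).sum()/k.sum(),(v*k).sum()/k.sum(); print('cross',cu,cv_)
for z in(.032,.035,.038):print(ray('wrist',cu,cv_,z))
# bevel plane
v,u=np.mgrid[0:400,0:640]; q=(u>297)&(u<332)&(v>5)&(v<160)&(P[...,2]>.02)&(P[...,2]<.05)
A=np.c_[P[q][:,:2]-[.402,.185],np.ones(q.sum())];print('plane',np.linalg.lstsq(A,P[q][:,2],rcond=None)[0],q.sum())
# marked pencil lines / moulding edges direction
mm=(P[...,2]>.018)&(P[...,2]<.05)&(v<160)&(u>270)&(u<365)
for y in(10,50,90,130,155):
  us=np.where(mm[y])[0]; print(y,us.min(),us.max(),P[y,us.min()].round(4),P[y,us.max()].round(4))
# meter top in tool frame
Q=(P-p)@R
t=(Q[...,2]>-.06)&(Q[...,2]<.03)&(abs(Q[...,1])<.02)&(abs(Q[...,0])<.06)&(v>180)&(v<335)&(u>265)&(u<370)
B=np.c_[Q[t][:,:2],np.ones(t.sum())]; co=np.linalg.lstsq(B,Q[t][:,2],rcond=None)[0]
print('top plane',co,t.sum(),'x',Q[t][:,0].min(),Q[t][:,0].max(),'med z',np.median(Q[t][:,2]))
for y in range(166,186,2): print(y,Q[y,316].round(4))
E
```

```text
cross 315.76496815286623 136.7953821656051
[0.40130413 0.18569086 0.032     ]
[0.40101531 0.18568893 0.035     ]
[0.4007265 0.185687  0.038    ]
plane [-0.00623864  0.26721749  0.03375585] 5217
10 278 355 [0.2651 0.1409 0.0226] [0.2688 0.2242 0.0412]
50 280 353 [0.3049 0.1424 0.023 ] [0.3067 0.2243 0.0424]
90 281 352 [0.3479 0.1427 0.022 ] [0.3473 0.2258 0.0422]
130 283 350 [0.3947 0.1445 0.0235] [0.3916 0.2262 0.0417]
155 284 349 [0.426  0.1452 0.0231] [0.4213 0.2267 0.0418]
top plane [ 0.02516378 -0.00425021 -0.03796965] 14060 x -0.02395799759307923 0.052204180677295424 med z -0.037540989614061326
166 [0.0047 0.     0.2296]
168 [0.002  0.     0.2289]
170 [ 0.0517  0.0002 -0.0097]
172 [ 0.0519  0.0002 -0.0148]
174 [ 0.0521  0.0002 -0.0198]
176 [ 0.0517  0.0002 -0.0222]
178 [ 0.052   0.0002 -0.0269]
180 [ 0.0518  0.0002 -0.0298]
182 [ 0.0517  0.0002 -0.0326]
184 [ 0.0511  0.0002 -0.0334]
```

```bash
python3 - <<'E'
from h import *
im,d,P=cloud('wrist')
for v,u in[(178,240),(183,255),(185,225),(190,250),(200,250),(184,180),(190,100),(220,200),(250,240)]:print(u,v,P[v,u].round(4))
n=np.array([.0054,-.2587,.9659]);s=np.array([.4015,.185,.0343])
for k in(.06,.02,.012,.008):print(k,s+k*n)
E
```

```text
240 178 [0.4521 0.0928 0.0456]
255 183 [0.459  0.1104 0.0422]
225 185 [0.4603 0.0749 0.0497]
250 190 [0.4679 0.1039 0.0436]
250 200 [0.4809 0.1035 0.0446]
180 184 [0.4577 0.024  0.0585]
100 190 [ 0.4621 -0.0601  0.0753]
200 220 [0.5048 0.042  0.0566]
240 250 [0.5516 0.0867 0.0467]
0.06 [0.401824 0.169478 0.092254]
0.02 [0.401608 0.179826 0.053618]
0.012 [0.4015648 0.1818956 0.0458908]
0.008 [0.4015432 0.1829304 0.0420272]
```

```bash
python3 -m pendant '{"claw":[1,1,1,1,1,1,1,1],"dp":[[-12,-4,-25],[-12,-4,-30],[-12,-4,-30],[-11,-4,-25],[0,0,-12],[0,0,-8],[0,0,0],[0,0,0]],"dr":[[0.0655,0.0014,0],[0.0655,0.0014,0],[0.0655,0.0014,0],[0.0655,0.0014,0],[0,0,0],[0,0,0],[0,0,0],[0,0,0]]}'; python3 -c "
from h import *
s=arm.sense();print(s['tool_pos'],s['eef_rot'],s['wrist_force'],-rot(s['eef_rot'])[:,2],rot(s['eef_rot'])[:,0])"
```

```text
clock: 10.77
tool_pos: [0.4038, 0.1689, 0.1083]
eef_rot: [2.88, -0.0, -3.123]
wrist_force: [-0.2, -0.2, 0.2]
finger_gap: 0.0472
[0.40380457 0.16890818 0.10825242] [ 2.87995681e+00 -2.18648633e-04 -3.12303831e+00] [-0.17678519 -0.20551282  0.16691198] [ 0.00501018 -0.25861263  0.96596812] [-9.99827849e-01 -1.85532760e-02  2.18648632e-04]
```

```bash
python3 -m pendant '{"claw":[1,1,1,1,1,1],"dp":[[-2,4,-20],[0,4,-18],[0,2,-10],[0,1,-6],[0,0,0],[0,0,0]],"dr":[[0,0,0],[0,0,0],[0,0,0],[0,0,0],[0,0,0],[0,0,0]]}'; python3 -c "
from h import *
s=arm.sense();print(s['tool_pos'],s['eef_rot'],s['wrist_force'])"
```

```text
clock: 11.27
tool_pos: [0.4021, 0.1806, 0.0547]
eef_rot: [2.88, 0.001, -3.121]
wrist_force: [0.2, 0.5, -1.6]
finger_gap: 0.0474
[0.40205716 0.18055552 0.05471077] [ 2.87970393e+00  8.25663611e-04 -3.12149612e+00] [ 0.23705894  0.47446445 -1.58277729]
```

```bash
M(){ python3 -c "
from h import *
s=arm.sense();print(s['tool_pos'],s['eef_rot'],s['wrist_force'])"; }
python3 -m pendant '{"claw":[1,1,1,1,1],"dp":[[0,0.4,-2],[0,0.4,-2],[0,0.4,-2],[0,0,0],[0,0,0]],"dr":[[0,0,0],[0,0,0],[0,0,0],[0,0,0],[0,0,0]]}'; M
python3 -m pendant '{"claw":[1,1,1,1,1],"dp":[[0,0.5,-1.5],[0,0.4,-1.5],[0,0,0],[0,0,0],[0,0,0]],"dr":[[0,0,0],[0,0,0],[0,0,0],[0,0,0],[0,0,0]]}'; M
```

```text
clock: 11.68
tool_pos: [0.4012, 0.1815, 0.0479]
eef_rot: [2.88, -0.001, -3.122]
wrist_force: [0.1, 0.3, -2.8]
finger_gap: 0.047
[0.40116401 0.18154633 0.04794858] [ 2.87953990e+00 -5.61962528e-04 -3.12238676e+00] [ 0.1087259   0.31425561 -2.82003353]
clock: 12.1
tool_pos: [0.4014, 0.1824, 0.045]
eef_rot: [2.88, -0.0, -3.122]
wrist_force: [-0.0, -0.2, 0.3]
finger_gap: 0.0472
[0.40138352 0.18244422 0.04502553] [ 2.87955449e+00 -2.24510932e-04 -3.12242059e+00] [-0.03535993 -0.20544276  0.27080229]
```

```bash
M(){ python3 -c "
from h import *
s=[]
for i in range(6):
    arm.grab_frame('wrist'); s.append(arm.sense())
print(np.mean([x['tool_pos'] for x in s],0).round(4),np.mean([x['wrist_force'] for x in s],0).round(2),np.std([x['wrist_force'][2] for x in s]).round(2))"; }
M
python3 -m pendant '{"claw":[1,1,1,1],"dp":[[0,0.5,-1.5],[0,0,0],[0,0,0],[0,0,0]],"dr":[[0,0,0],[0,0,0],[0,0,0],[0,0,0]]}'; M
python3 -m pendant '{"claw":[1,1,1,1],"dp":[[0,0.4,-1.5],[0,0,0],[0,0,0],[0,0,0]],"dr":[[0,0,0],[0,0,0],[0,0,0],[0,0,0]]}'; M
```

```text
[0.4014 0.1824 0.045 ] [ 0.28 -0.33  0.91] 0.39
clock: 12.73
tool_pos: [0.4014, 0.1829, 0.0434]
eef_rot: [2.88, -0.0, -3.122]
wrist_force: [1.4, -1.3, 1.5]
finger_gap: 0.0473
[0.4014 0.1829 0.0435] [ 1.38 -1.3   1.17] 0.32
clock: 13.37
tool_pos: [0.4013, 0.1834, 0.0419]
eef_rot: [2.88, -0.0, -3.122]
wrist_force: [1.8, -1.1, 2.2]
finger_gap: 0.0471
[0.4012 0.1834 0.0419] [ 1.43 -1.5   2.14] 0.52
```

Contact agrees two ways: about 4 N normal force, and about 4.1–4.7 mm of foot travel from force and from geometry. One last look before handing in.

```bash
python3 - <<'E'
from h import *
im,d=snap('scene');a=im[170:330,150:360]; cv2.imwrite('pics/f.png',cv2.resize(a,None,fx=3,fy=3,interpolation=cv2.INTER_CUBIC))
snap('wrist'); im,d,P=cloud('wrist'); v,u=np.mgrid[0:400,0:640]
_,_,p,r=load('wrist'); Q=(P-p)@rot(r)
t=(abs(Q[...,1])<.018)&(abs(Q[...,0])<.045)&(Q[...,2]<-.03)&(Q[...,2]>-.045)&(v>175)&(v<270)
B=np.c_[Q[t][:,:2],np.ones(t.sum())];print('meter top in tool',np.linalg.lstsq(B,Q[t][:,2],rcond=None)[0],t.sum())
E
```

```text
meter top in tool [ 0.00511481  0.0004842  -0.03796598] 5836
```

View pics/f.png

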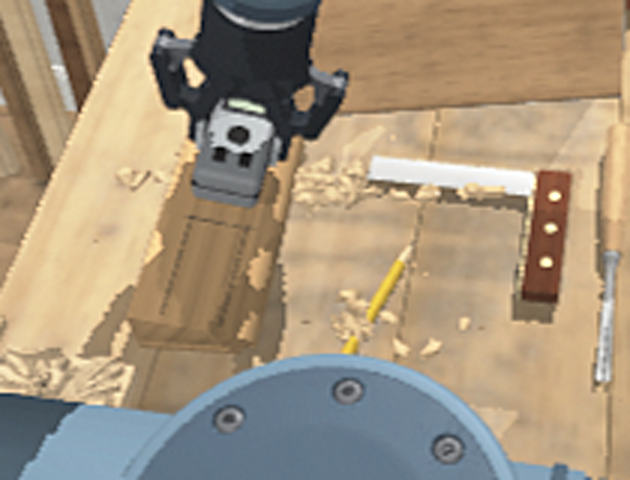

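The meter, at (235,150), sits square and lengthwise on the bevel. The moulding, try square and chisel look undisturbed.

```bash
python3 -c "
from workcell import arm
s=arm.sense();print(s['clock'],s['tool_pos'],s['wrist_force'],s['finger_gap']);print(arm.close_job())"
```

```text
13.7667 [0.40126543 0.18335311 0.04194009] [ 1.64085941 -1.86686798  2.65262441] 0.04729328624478494
the job is handed in; nothing more can be done
None
```

I slid the case lid to its stop, took out the meter and handed the job in at 13.8 s, still holding its foot on the ringed cross. No verdict is reported.

**Last checks:**
- **Position:** the sole works out within about 1 mm of the cross. The top and wrist cameras placed the cross about 2 mm apart.
- **Angle:** the tool axis lies within about 0.01 rad of square to the bevel and of the moulding's length. The meter sits flat in the grip.
- **Pressure:** about 4 N. The foot is pushed in about 4.1 mm by geometry and 4.7 mm by force.
- **Surroundings:** the moulding, try square and chisel look undisturbed in the last picture. I did not measure them.

**Disagreements:**
- **Lid travel:** I measured only about 109 mm, not 120 mm. The lid had overhung the case by about 11 mm at the start, so I take it as fully open.
- **Wrist force:** it rose to about 40 N as the lid met its stop, and to about 61 N on a second push that did not move the lid. Both are below the 120 N wrist limit. The shut fingertips made the second push. If the 40 N limit on the arm and gripper body counts the fingers, that push went over it.

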